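# Set the number drum behind the flap of a treatment unit

### The job

Set the programme on the white treatment unit: pull its front flap all the way down by the bar handle, turn the black knob behind it until the number 5 stands in the middle of the small window, let go, then push the flap back up until it is fully shut. Leave the bottles, jars, mug and probe around the unit where they are.

Things in the scene. Friction and masses are not known exactly. Their poses are not given: they have to be found in the camera images.
- unit: Fixed desk-top unit, 250 wide (y) x 250 deep (x) x 165 mm high. Origin on the desk below the middle of its front; x axis from front to back, z up. In front an open-topped bay behind the flap: side walls 115 mm either side of the middle, 140 mm above the desk; in it a white panel slopes up to the back at 28 degrees. The rear housing (165 mm high) starts 155 mm behind the origin.
- flap_hinge (a point): Middle of the flap's hinge line, which runs along the unit's y axis, at the bottom front edge of the bay, 55 mm above the desk.
- flap (a joint): Flap angle, rad: 0 = upright, fully shut; grows as its top comes down to the front (the robot's side); stop at 1.5 = nearly level. A stiff hinge: it stays where it is left and takes 2 to 4 N at the bar to move. Starts shut or up to 0.2 ajar. Flap 230 mm wide, 10 mm thick.
- flap_bar (a point): Middle of the flap's handle: round bar 12 mm thick, 120 mm long, parallel to the hinge, 148 mm from it in the flap's plane, on a leg at each end; flap's edge is 104 mm from the hinge, so 38 mm are free between bar and edge. Shut: straight above the hinge, 203 mm over the desk; down: in front of it, 65 mm over the desk. Site y axis along the bar, z from hinge to bar.
- knob_grip (a point): Point on the black bar knob's turning axis, 32 mm above the sloping panel; turns with the drum. z axis = turning axis, out of the panel (28 degrees from vertical, leaning to the front); x axis along the bar. Bar 64 mm long, 16 mm wide (y), its top 15 mm above this point; its round foot, 66 mm diameter, ends 22 mm below this point.
- drum (a joint): Angle of number drum and knob, rad; grows counter-clockwise looking at the panel. Number n (1 to 6) is in the middle of the window at (n-1) x 1.0472: 1 at 0, 5 at 4.1888. Range -0.1 to 5.6; starts between 2.2 and 3.5. No clicks: light friction (0.06 N m), stays where it is left.
- window (a point): Middle of the small square window, 40 x 40 mm with a dark rim, in the sloping panel, 56 mm up the slope from the knob's axis. Through it one number of the white drum is seen, black digits 33 mm high.
- tonic: Amber bottle, 60 mm diameter, 150 mm high, standing to the right of the unit (leave alone). Origin at its foot.
- mug: White mug, 80 mm diameter, 90 mm high, in front of the unit on the right (leave alone). Origin at its foot.
- salve: White jar, 66 mm diameter, 60 mm high, to the left of the unit (leave alone). Origin at its foot.
- probe: Hand probe lying on the desk, wooden grip with brass tip, 140 mm long, 22 mm thick, in front of the unit on the left (leave alone). Origin under its middle.
- dropper: Small amber jar, 40 mm diameter, 75 mm high, beside the front left corner of the unit (leave alone). Origin at its foot.

How it is judged:
By the outcome, as a careful person would: the job done as asked, in the order asked, and still so for the second after the job is handed in, with the robot touching nothing.
It also fails if it takes over 64 s, if anything falls off the work surface, if the arm or the gripper's body presses on something with over 40 N, if the wrist force passes 120 N, or if a joint passes its speed limit or range.

### The arm

A 6-joint arm with a two-finger parallel gripper is mounted at the origin on the work surface. World frame = base frame: x ahead of the robot, y to its left, z up, the work surface at z = 0. Lengths are in m, angles in degrees, forces in N, time in s.
With the tool pointing down it reaches from about 0.3 to 0.75 m from the base axis. Payload 8.5 kg.
Tool frame: the origin (TCP) lies between the finger pads; the fingertips stand env.finger_overhang ahead of it and the grasp point (between the pads) lies 2 mm behind it (env.finger_overhang is the distance from the TCP to the fingertips, in m); z points along the fingers, y is the line along which they close (so a half turn about z gives the same grasp; the last joint's range is limited). The gripper opens to 85 mm and grips with 20 to 120 N. Pads are 22 mm wide; open, the fingers measure 114 mm over their backs; the gripper's body (76 mm by 85 mm) begins 54 mm behind the grasp point. The pads swing forward as they close: fully open they stand 13 mm farther back than shut.
Start: joints at [55.732, 21.807, 74.336, -0, 83.858, -12.336], TCP at [0.205, 0.51, 0.248] pointing down, gripper open.
Joint ranges: [-178.18, 178.18], [-50.72, 133.34], [12.68, 142.11], [-81.47, 261.47], [9.98, 163.14], [-165.26, 165.26]. Speed limits (degrees/s): [136.94, 136.94, 180, 180, 180, 180].

### API

Orientations are given as a 3x3 rotation matrix whose columns are the frame's x, y, z axes.
In Python, from rig import env gives the robot as it stands. The module is installed in compiled form; this text tells all that it offers.
- The arm moves only by the tool jog_arm, never from a script. Its arguments are lists of equal length, an entry for each row: "hand": the finger opening in m, from 0 to 0.0854; "travel": the shift along the world's x, y, z in m, a list of three; "yaw": the turn about the world's z in rad. A call has exactly 5 rows; each row shifts and turns the commanded pose from where the row before left it; what a row does not reach is not made up. A row lasts 1/8 s, in which the tool goes at most 62.5 mm and 10.7 degrees, less where a joint would pass 70% of its speed; a pose out of reach is approached as far as the arm can. A call is refused whole if a number of a shift passes 0.0625 or a number of a turn 0.188, either way. A call with a gripper value outside its range is refused whole. The fingers move at their own pace and stop on an object; "grip_force" is the grip in N (left out, the last holds). Time passes only in rows, so rows that do not move let the fingers close, or fill a call up. It gives the time, the measured TCP pose, the force, the opening and the grip force at its end, in the units of the state.
- env.observe(): the state, without advancing time (a new reading comes with each control period).
- env.get_image(name): name is "scene" or "top" or "wrist"; returns the picture (420x560x3 uint8, red, green, blue); there is no depth.
- env.calibration(name): a dict with "fx", "fy", "cx", "cy" (pixels), "position" and "rotation" of the camera in the world; the wrist camera has in their place "hand_eye" (4x4, takes a point from camera to tool coordinates, whose origin is the TCP and whose axes are the flange's). Camera axes: x right, y down, z forward; pixel columns grow to the right and rows downward; lengths in m; the calibration is good to about 2 mm. A picture is of the moment at which its call begins: read the wrist's pose just before it. calibration takes no time and is no camera call.
- env.close_job(): hands the job in; it is judged then, once.
The state is a dict: "time_s": time; "q": joint angles; "qvel": joint speeds; "joint_efforts": joint torques, N m; "position": TCP position; "tool_rot": TCP orientation; "ft_force": force on the tool from outside, world axes, zero at the start; "wrist_torque": the same for the moment, N m; "grip_width": finger opening in m; "gripper_force": force on a finger pad.
Only numpy, scipy, OpenCV 4.12 (cv2) and the standard library are available. Lean on these libraries where they do the work, as an engineer would, in place of code of your own. Each camera call takes 0.05 s, during which the arm holds its last target. There are 200 camera calls.

## Working session

There is one attempt and no reset: what is moved stays moved. The work goes in short steps, Python scripts to look and compute and a tool call to move; the robot and the scene stay as the last step left them, time stands still between calls to the robot, and variables do not carry over. Pictures are saved under pics/ and viewed, at most 10 in all, crops included, and the job is handed in when it is done.

Besides the shell and the picture viewer there is one more tool, called after ">>>" as name(argument=value, ...), one argument or row to a line, values as JSON. jog_arm: Moves the arm, as the interface text tells. Its arguments: {"type":"object","properties":{"hand":{"type":"array"},"travel":{"type":"array"},"yaw":{"type":"array"},"grip_force":{"type":"number"}},"required":["hand","travel","yaw"]}

```bash
mkdir -p pics; python3 - <<'E'
from rig import env
import cv2,numpy as np
s=env.observe();print(s['time_s'],s['position'],s['tool_rot'],s['grip_width'],env.finger_overhang)
for n in("scene","top"):
    im=env.get_image(n);cv2.imwrite(f'pics/{n}0.png',im[:,:,::-1]);c=env.calibration(n);print(n,c)
print(env.calibration('wrist'))
E
```

```text
0.0 [0.20528629 0.50995577 0.24770721] [[-9.27613373e-01  3.73540756e-01 -8.56789200e-04]
 [ 3.73541588e-01  9.27612621e-01 -1.22771100e-03]
 [ 3.36168379e-04 -1.45888754e-03 -9.99998879e-01]] 0.08532885852019292 0.017
scene {'fx': 380.3701033956403, 'fy': 380.3701033956403, 'cx': 278.6033028071548, 'cy': 204.17550025166832, 'position': array([0.97525079, 0.6705464 , 0.77048079]), 'rotation': array([[-0.86284866,  0.32057891, -0.39079579],
       [ 0.50532242,  0.56528322, -0.6520001 ],
       [ 0.01189282, -0.76005529, -0.64974958]])}
top {'fx': 394.1381752469549, 'fy': 394.1381752469549, 'cx': 271.0939299855518, 'cy': 201.98551123226397, 'position': array([0.48898257, 0.03185052, 1.19563351]), 'rotation': array([[ 0.01940153, -0.99364936,  0.11083559],
       [-0.99979927, -0.01872741,  0.00712007],
       [-0.00499919, -0.11095148, -0.99381325]])}
{'fx': 354.0663158680669, 'fy': 354.0663158680669, 'cx': 278.3079511438603, 'cy': 205.45191566685455, 'hand_eye': array([[-8.00805025e-04, -9.51563224e-01, -3.07452094e-01,
         7.81756557e-02],
       [ 9.99999624e-01, -8.64396533e-04,  7.06556514e-05,
         1.23861452e-03],
       [-3.32993844e-04, -3.07451922e-01,  9.51563558e-01,
        -1.25865751e-01],
       [ 0.00000000e+00,  0.00000000e+00,  0.00000000e+00,
         1.00000000e+00]])}
```

View pics/scene0.png

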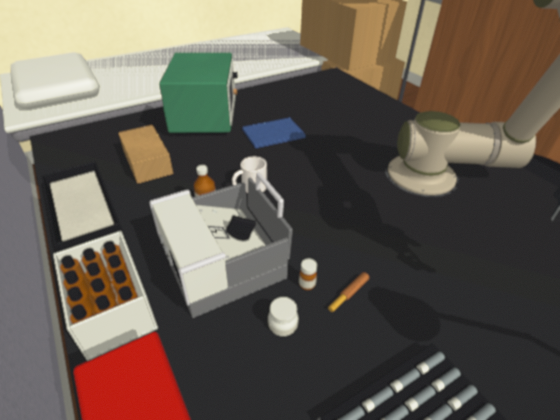

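```bash
python3 -c "
import cv2
im=cv2.imread('pics/top0.png');cv2.imwrite('pics/top0c.png',cv2.resize(im[100:360,120:440],None,fx=2.3,fy=2.3,interpolation=cv2.INTER_CUBIC))"
```

```text
(no output)
```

View pics/top0.png

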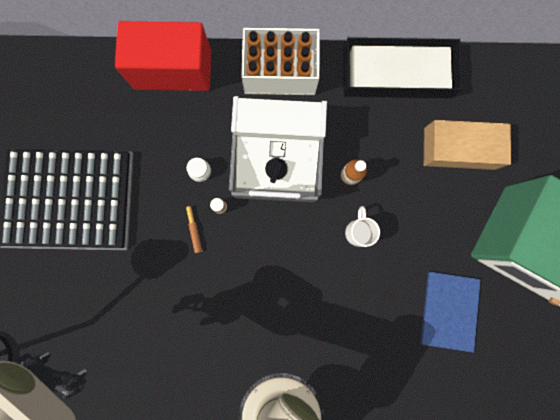

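The unit stands ahead of the robot: housing at the top (235–327, 98–135), knob ≈ (276,169), window ≈ (278,149), bar ≈ (250–298,194). The number looks like a 4. I'll enlarge this area.

```bash
python3 -c "
import cv2
im=cv2.imread('pics/top0.png');cv2.imwrite('pics/top0c.png',cv2.resize(im[90:210,220:340],None,fx=5,fy=5,interpolation=cv2.INTER_CUBIC))"
```

```text
(no output)
```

View pics/top0c.png

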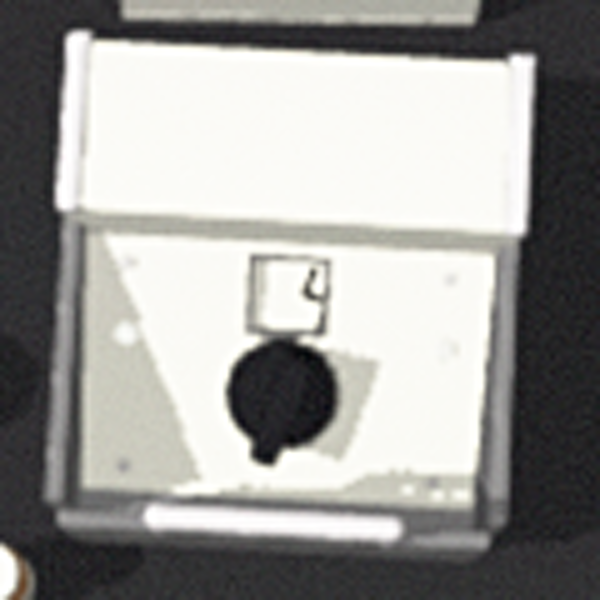

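```bash
cat > h.py <<'E'
import numpy as np
from rig import env
C=env.calibration('top')
def proj(P,c=C):
    p=(np.atleast_2d(P)-c['position'])@c['rotation']
    return p[:,:2]/p[:,2:]*[c['fx'],c['fy']]+[c['cx'],c['cy']]
def ray(uv,z,c=C):
    d=c['rotation']@np.array([(uv[0]-c['cx'])/c['fx'],(uv[1]-c['cy'])/c['fy'],1])
    return c['position']+d*(z-c['position'][2])/d[2]
def unit(p,P):
    P=np.atleast_2d(P);c,s=np.cos(p[2]),np.sin(p[2])
    return P@np.array([[c,s,0],[-s,c,0],[0,0,1]])+[p[0],p[1],0]
E
python3 - <<'E'
from h import *
from scipy.optimize import least_squares
px=np.array([[66,32],[534,57],[57,208],[524,233]])/5+[220,90]
M=np.array([[.25,.125,.165],[.25,-.125,.165],[.155,.125,.165],[.155,-.125,.165]])
r=least_squares(lambda p:(proj(unit(p,M))-px).ravel(),[.5,0,0])
print('pose',r.x,'deg',np.degrees(r.x[2]),'res',r.fun.round(1))
p=r.x
inv=lambda w:(np.array([[np.cos(p[2]),np.sin(p[2])],[-np.sin(p[2]),np.cos(p[2])]])@(w[:2]-p[:2])).round(4)
for n,uv,z in[('barL',(145,512),.206),('barR',(402,528),.206),('win',(290,294),.12),('foot',(281,393),.09),('wallFL',(55,500),.14),('wallFR',(500,520),.14)]:
    w=ray(np.array(uv)/5+[220,90],z);print(n,w.round(4),inv(w))
E
```

```text
pose [ 0.63405045  0.02994197 -0.03705848] deg -2.1232944313129978 res [ 0.7  0.6 -0.7  0.5  0.2 -0.5 -0.2 -0.5]
barL [0.6227 0.0954 0.206 ] [-0.0137  0.065 ]
barR [ 0.617  -0.0349  0.206 ] [-0.0146 -0.0654]
win [0.7585 0.0232 0.12  ] [ 0.1246 -0.0021]
foot [0.7083 0.0271 0.09  ] [ 0.0743 -0.0001]
wallFL [0.6373 0.1485 0.14  ] [-0.0012  0.1186]
wallFR [ 0.6309 -0.0922  0.14  ] [ 0.0014 -0.1221]
```

>>> jog_arm(
  hand=[0.05, 0.05, 0.05, 0.05, 0.05],
  travel=[
    [0.0277, -0.032, 0.0035],
    [0.0277, -0.032, 0.0035],
    [0.0277, -0.032, 0.0035],
    [0.0277, -0.032, 0.0035],
    [0.0277, -0.032, 0.0035],
  ],
  yaw=[-0.082, -0.082, -0.082, -0.082, -0.082],
  grip_force=20,
)

```text
time_s: 0.72
position: [0.3446, 0.349, 0.2657]
tool_rot: [[-0.7, 0.714, -0.001], [0.714, 0.7, -0.0], [0.0, -0.001, -1.0]]
ft_force: [0.8, 0.4, 0.2]
grip_width: 0.0502
gripper_force: 0.0
```

>>> jog_arm(
  hand=[0.05, 0.05, 0.05, 0.05, 0.05],
  travel=[
    [0.0277, -0.032, 0.0035],
    [0.0277, -0.032, 0.0035],
    [0.0277, -0.032, 0.0035],
    [0.0277, -0.032, 0.0035],
    [0.0277, -0.032, 0.0035],
  ],
  yaw=[-0.082, -0.082, -0.082, -0.082, -0.082],
)

```text
time_s: 1.35
position: [0.4831, 0.189, 0.2832]
tool_rot: [[-0.357, 0.934, -0.001], [0.934, 0.357, -0.0], [0.0, -0.001, -1.0]]
ft_force: [-0.4, 1.6, 0.3]
grip_width: 0.0498
gripper_force: 0.0
```

>>> jog_arm(
  hand=[0.05, 0.05, 0.05, 0.05, 0.05],
  travel=[
    [0.0277, -0.032, 0.0035],
    [0.0277, -0.032, 0.0035],
    [0.0277, -0.032, 0.0035],
    [0.0277, -0.032, 0.0035],
    [0.0277, -0.032, 0.0035],
  ],
  yaw=[-0.082, -0.082, -0.082, -0.082, -0.082],
)

```text
time_s: 1.98
position: [0.6216, 0.0291, 0.3005]
tool_rot: [[0.045, 0.999, -0.001], [0.999, -0.045, 0.0], [0.0, -0.001, -1.0]]
ft_force: [-0.5, 0.8, 0.1]
grip_width: 0.05
gripper_force: 0.0
```

```bash
python3 - <<'E'
from rig import env
import cv2
cv2.imwrite('pics/w1.png',env.get_image('wrist')[:,:,::-1])
E
```

```text
(no output)
```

View pics/w1.png

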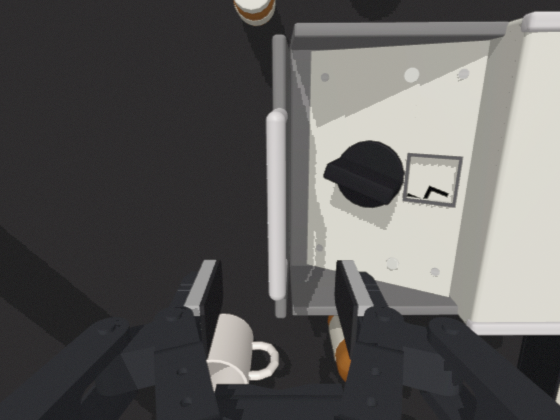

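The bar lies midway between the fingers (≈ (277,208), ends at rows 118 and 297). The knob foot is at (370,174), its bar is tilted about 20° clockwise from up-slope, and the window is at (433,181) with part of a 4 at its right. Next I go down on the bar and grip it.

>>> jog_arm(
  hand=[0.05, 0.05, 0.05, 0.0, 0.0],
  travel=[
    [-0.0015, 0, -0.04],
    [0, 0, -0.04],
    [0, 0, -0.02],
    [0, 0, 0],
    [0, 0, 0],
  ],
  yaw=[0, 0, 0, 0, 0],
)

```text
time_s: 2.65
position: [0.6198, 0.0302, 0.2019]
tool_rot: [[0.042, 0.999, 0.002], [0.999, -0.042, -0.0], [-0.0, 0.002, -1.0]]
ft_force: [0.4, 0.2, 0.5]
grip_width: 0.0141
gripper_force: 0.0
```

>>> jog_arm(
  hand=[0.0, 0.0, 0.0, 0.0, 0.0],
  travel=[
    [0, 0, 0],
    [0, 0, 0],
    [0, 0, 0],
    [0, 0, 0],
    [0, 0, 0],
  ],
  yaw=[0, 0, 0, 0, 0],
)

```text
time_s: 3.28
position: [0.6198, 0.0302, 0.2019]
tool_rot: [[0.042, 0.999, 0.002], [0.999, -0.042, -0.0], [-0.0, 0.002, -1.0]]
ft_force: [-0.3, 0.8, 7.1]
grip_width: 0.0113
gripper_force: 21.0
```

```bash
python3 - <<'E'
import numpy as np
a=np.linspace(.1,1.5,26);r=.148
x=-r*np.sin(a);z=r*np.cos(a)
print(np.c_[a[1:],np.diff(x),np.diff(z)].round(4))
E
```

```text
[[ 1.560e-01 -8.200e-03 -1.100e-03]
 [ 2.120e-01 -8.100e-03 -1.500e-03]
 [ 2.680e-01 -8.000e-03 -2.000e-03]
 [ 3.240e-01 -7.900e-03 -2.400e-03]
 [ 3.800e-01 -7.800e-03 -2.900e-03]
 [ 4.360e-01 -7.600e-03 -3.300e-03]
 [ 4.920e-01 -7.400e-03 -3.700e-03]
 [ 5.480e-01 -7.200e-03 -4.100e-03]
 [ 6.040e-01 -6.900e-03 -4.500e-03]
 [ 6.600e-01 -6.700e-03 -4.900e-03]
 [ 7.160e-01 -6.400e-03 -5.300e-03]
 [ 7.720e-01 -6.100e-03 -5.600e-03]
 [ 8.280e-01 -5.800e-03 -5.900e-03]
 [ 8.840e-01 -5.400e-03 -6.300e-03]
 [ 9.400e-01 -5.100e-03 -6.600e-03]
 [ 9.960e-01 -4.700e-03 -6.800e-03]
 [ 1.052e+00 -4.300e-03 -7.100e-03]
 [ 1.108e+00 -3.900e-03 -7.300e-03]
 [ 1.164e+00 -3.500e-03 -7.500e-03]
 [ 1.220e+00 -3.100e-03 -7.700e-03]
 [ 1.276e+00 -2.600e-03 -7.900e-03]
 [ 1.332e+00 -2.200e-03 -8.000e-03]
 [ 1.388e+00 -1.700e-03 -8.100e-03]
 [ 1.444e+00 -1.300e-03 -8.200e-03]
 [ 1.500e+00 -8.000e-04 -8.200e-03]]
```

>>> jog_arm(
  hand=[0.0, 0.0, 0.0, 0.0, 0.0],
  travel=[
    [-0.0082, 0.0003, -0.0011],
    [-0.0081, 0.0003, -0.0015],
    [-0.008, 0.0003, -0.002],
    [-0.0079, 0.0003, -0.0024],
    [-0.0078, 0.0003, -0.0029],
  ],
  yaw=[0, 0, 0, 0, 0],
  grip_force=25,
)

```text
time_s: 3.9
position: [0.5801, 0.0317, 0.1928]
tool_rot: [[0.042, 0.999, 0.004], [0.999, -0.042, -0.0], [-0.0, 0.005, -1.0]]
ft_force: [0.7, 0.8, 6.8]
grip_width: 0.011
gripper_force: 25.9
```

>>> jog_arm(
  hand=[0.0, 0.0, 0.0, 0.0, 0.0],
  travel=[
    [-0.0076, 0.0003, -0.0033],
    [-0.0074, 0.0003, -0.0037],
    [-0.0072, 0.0003, -0.0041],
    [-0.0069, 0.0003, -0.0045],
    [-0.0067, 0.0002, -0.0049],
  ],
  yaw=[0, 0, 0, 0, 0],
)

```text
time_s: 4.53
position: [0.543, 0.0331, 0.1722]
tool_rot: [[0.042, 0.999, 0.001], [0.999, -0.042, -0.0], [-0.0, 0.001, -1.0]]
ft_force: [-7.9, 1.0, 14.0]
grip_width: 0.0109
gripper_force: 27.3
```

>>> jog_arm(
  hand=[0.0, 0.0, 0.0, 0.0, 0.0],
  travel=[
    [-0.007, 0.0003, -0.0045],
    [-0.0065, 0.0002, -0.005],
    [-0.0058, 0.0002, -0.0059],
    [-0.0054, 0.0002, -0.0063],
    [-0.0051, 0.0002, -0.0066],
  ],
  yaw=[0, 0, 0, 0, 0],
)

```text
time_s: 5.15
position: [0.5127, 0.0343, 0.1425]
tool_rot: [[0.042, 0.999, -0.002], [0.999, -0.042, -0.0], [-0.0, -0.002, -1.0]]
ft_force: [-6.7, -0.5, 9.0]
grip_width: 0.0109
gripper_force: 27.7
```

>>> jog_arm(
  hand=[0.0, 0.0, 0.0, 0.0, 0.0],
  travel=[
    [-0.0047, 0.0002, -0.0068],
    [-0.0043, 0.0002, -0.0071],
    [-0.0039, 0.0001, -0.0073],
    [-0.0035, 0.0001, -0.0075],
    [-0.0031, 0.0001, -0.0077],
  ],
  yaw=[0, 0, 0, 0, 0],
)

```text
time_s: 5.78
position: [0.4915, 0.0352, 0.1053]
tool_rot: [[0.041, 0.999, -0.007], [0.999, -0.041, 0.0], [0.0, -0.007, -1.0]]
ft_force: [-12.6, -0.5, 6.5]
grip_width: 0.011
gripper_force: 28.5
```

>>> jog_arm(
  hand=[0.0, 0.0, 0.0, 0.0, 0.0],
  travel=[
    [-0.0026, 0.0001, -0.0079],
    [-0.0022, 0.0001, -0.008],
    [-0.0017, 0, -0.0081],
    [-0.0013, 0, -0.0082],
    [-0.0008, 0, -0.0082],
  ],
  yaw=[0, 0, 0, 0, 0],
)

```text
time_s: 6.4
position: [0.4809, 0.0356, 0.064]
tool_rot: [[0.041, 0.999, -0.012], [0.999, -0.041, 0.001], [0.0, -0.012, -1.0]]
ft_force: [-16.5, -2.4, 4.0]
grip_width: 0.0112
gripper_force: 29.2
```

>>> jog_arm(
  hand=[0.0, 0.0, 0.0, 0.0, 0.0],
  travel=[
    [-0.002, 0, -0.003],
    [-0.001, 0, -0.003],
    [0, 0, 0],
    [0, 0, 0],
    [0, 0, 0],
  ],
  yaw=[0, 0, 0, 0, 0],
)

```text
time_s: 7.02
position: [0.4803, 0.0356, 0.0585]
tool_rot: [[0.042, 0.999, -0.006], [0.999, -0.042, 0.001], [0.001, -0.006, -1.0]]
ft_force: [-7.1, 0.6, -1.6]
grip_width: 0.0109
gripper_force: 28.7
```

```bash
python3 - <<'E'
from rig import env
import cv2
im=env.get_image('scene')[:,:,::-1]
cv2.imwrite('pics/s1.png',cv2.resize(im[140:320,140:380],None,fx=3,fy=3,interpolation=cv2.INTER_CUBIC))
E
```

```text
(no output)
```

View pics/s1.png

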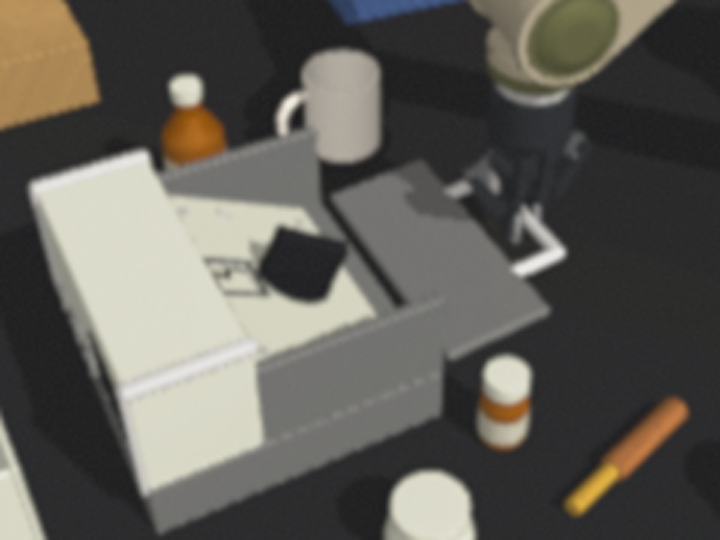

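The flap is nearly level in front of the unit. I'll press a bit more to feel the stop.

>>> jog_arm(
  hand=[0.0, 0.0, 0.0, 0.0, 0.0],
  travel=[
    [-0.001, 0, -0.002],
    [0, 0, -0.002],
    [0, 0, 0],
    [0, 0, 0],
    [0, 0, 0],
  ],
  yaw=[0, 0, 0, 0, 0],
)

```text
time_s: 7.7
position: [0.4802, 0.0355, 0.056]
tool_rot: [[0.042, 0.999, -0.003], [0.999, -0.042, 0.001], [0.0, -0.003, -1.0]]
ft_force: [-9.0, 1.6, 16.4]
grip_width: 0.0107
gripper_force: 30.1
```

The 16 N reaction is the stop, so the flap is fully down. I'll release, rise, and turn to the knob.

>>> jog_arm(
  hand=[0.03, 0.03, 0.03, 0.03, 0.03],
  travel=[
    [0, 0, 0],
    [0, 0, 0],
    [0, 0, 0.03],
    [0, 0, 0.05],
    [0, 0, 0.05],
  ],
  yaw=[0, 0, 0, 0, 0],
)

```text
time_s: 8.32
position: [0.4816, 0.035, 0.1866]
tool_rot: [[0.042, 0.999, -0.001], [0.999, -0.042, 0.0], [0.0, -0.001, -1.0]]
ft_force: [0.9, 0.1, -0.0]
grip_width: 0.03
gripper_force: 0.0
```

>>> jog_arm(
  hand=[0.05, 0.05, 0.05, 0.05, 0.05],
  travel=[
    [0, 0, 0.03],
    [0.02, -0.001, 0.02],
    [0.02, -0.001, 0.02],
    [0.02, -0.001, 0],
    [0.02, -0.001, 0],
  ],
  yaw=[-0.165, -0.165, -0.165, -0.165, -0.165],
)

```text
time_s: 8.95
position: [0.5624, 0.031, 0.2552]
tool_rot: [[0.766, 0.643, -0.0], [0.643, -0.766, -0.0], [-0.0, 0.0, -1.0]]
ft_force: [0.1, -0.8, 0.3]
grip_width: 0.0499
gripper_force: 0.0
```

>>> jog_arm(
  hand=[0.05, 0.05, 0.05, 0.05, 0.05],
  travel=[
    [0.025, -0.001, 0],
    [0.025, -0.001, 0],
    [0.025, -0.001, 0],
    [0.025, -0.001, 0],
    [0.025, -0.001, 0],
  ],
  yaw=[-0.165, -0.165, -0.165, -0.165, -0.165],
)

```text
time_s: 9.57
position: [0.6876, 0.0259, 0.2548]
tool_rot: [[0.992, -0.126, -0.001], [-0.126, -0.992, 0.0], [-0.001, 0.0, -1.0]]
ft_force: [-0.1, -0.9, 0.2]
grip_width: 0.05
gripper_force: 0.0
```

>>> jog_arm(
  hand=[0.05, 0.05, 0.05, 0.05, 0.05],
  travel=[
    [0.01, 0, 0],
    [0, 0, 0],
    [0, 0, 0],
    [0, 0, 0],
    [0, 0, 0],
  ],
  yaw=[-0.165, -0.165, 0, 0, 0],
)

```text
time_s: 10.2
position: [0.6966, 0.0261, 0.2554]
tool_rot: [[0.901, -0.434, -0.0], [-0.434, -0.901, -0.0], [-0.0, 0.0, -1.0]]
ft_force: [-1.1, -0.2, 0.8]
grip_width: 0.0499
gripper_force: 0.0
```

```bash
cat >> h.py <<'E'
U=np.array([0.63405,0.02994,-0.03706]);W=env.calibration('wrist')
def wcam(pos,R):
    T=np.eye(4);T[:3,:3]=R;T[:3,3]=pos;T=T@W['hand_eye']
    return dict(W,position=T[:3,3],rotation=T[:3,:3])
A=np.array([-np.sin(np.radians(28)),0,np.cos(np.radians(28))]);S=np.array([A[2],0,-A[0]])
E
python3 - <<'E'
from h import *
from scipy.optimize import least_squares
import cv2
s=env.observe();print(s['position'],s['q'],s['tool_rot'].round(3) if hasattr(s['tool_rot'],'round') else s['tool_rot'])
cv2.imwrite('pics/w2.png',env.get_image('wrist')[:,:,::-1])
w=wcam([.6216,.0291,.3005],np.array([[0.045,.999,-.001],[.999,-.045,0],[0,-.001,-1]]))
def f(p):
    k=np.array([p[0],p[1],p[2]]);P=unit(U,[k+.01*A,k+.056*S])
    return np.r_[(proj(P)-[[276.2,168.6],[278,148.8]]).ravel(),(proj(P,w)-[[370,174],[433,181]]).ravel()]
r=least_squares(f,[.07,0,.08]);print(r.x,r.fun.round(1))
g=r.x+.032*A;print('grip unit',g,'world',unit(U,g),'+9mm',unit(U,g+.009*A))
# bar pixel line in w1
t=r.x+.047*A
for ph in(-25,-20,-15):
    d=np.cos(np.radians(ph))*S+np.array([0,np.sin(np.radians(ph)),0])
    q=proj(unit(U,[t-.032*d,t+.032*d]),w);print(ph,q.round(0).tolist(),np.degrees(np.arctan2(*(q[1]-q[0])[::-1])))
E
```

```text
[0.69663195 0.02606521 0.25536424] [-7.56034592e+00  3.74518094e+01  4.57293361e+01 -1.26486496e-03
  9.68208865e+01  1.08190622e+02] [[ 0.901 -0.434 -0.   ]
 [-0.434 -0.901 -0.   ]
 [-0.     0.    -1.   ]]
[ 0.0793708  -0.00093564  0.08163324] [ 0.3 -0.2 -0.4 -0.4 -0.3  1.6  0.1 -1.5]
grip unit [ 0.06434771 -0.00093564  0.10988756] world [[0.69831886 0.02662083 0.10988756]] +9mm [[0.69409652 0.02677738 0.11783409]]
-25 [[329.0, 166.0], [391.0, 203.0]] 30.49877533222634
-20 [[327.0, 169.0], [393.0, 201.0]] 25.73711913731992
-15 [[326.0, 172.0], [394.0, 198.0]] 20.956092988809893
```

View pics/w2.png

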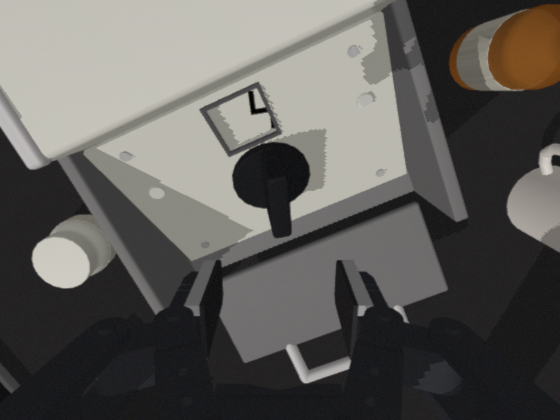

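The window is at (240,119) with the 4 cut off at its right edge. The knob bar ends near (282,235), so φ ≈ −15° and about 75° counter-clockwise is needed. I'll descend and grip the bar.

>>> jog_arm(
  hand=[0.05, 0.05, 0.05, 0.05, 0.05],
  travel=[
    [-0.0025, 0.0007, -0.04],
    [0, 0, -0.04],
    [0, 0, -0.035],
    [0, 0, -0.012],
    [0, 0, -0.01],
  ],
  yaw=[0.117, 0, 0, 0, 0],
  grip_force=20,
)

```text
time_s: 10.88
position: [0.6947, 0.0267, 0.1189]
tool_rot: [[0.945, -0.328, 0.002], [-0.328, -0.945, -0.0], [0.002, -0.0, -1.0]]
ft_force: [0.1, -0.3, 1.0]
grip_width: 0.0498
gripper_force: 0.0
```

>>> jog_arm(
  hand=[0.0, 0.0, 0.0, 0.0, 0.0],
  travel=[
    [0, 0, 0],
    [0, 0, 0],
    [0, 0, 0],
    [0, 0, 0],
    [0, 0, 0],
  ],
  yaw=[0, 0, 0, 0, 0],
)

```text
time_s: 11.5
position: [0.6949, 0.0276, 0.1197]
tool_rot: [[0.945, -0.327, 0.003], [-0.327, -0.945, 0.001], [0.003, -0.002, -1.0]]
ft_force: [2.4, 5.5, 3.5]
grip_width: 0.0186
gripper_force: 20.0
```

>>> jog_arm(
  hand=[0.0, 0.0, 0.0, 0.0, 0.0],
  travel=[
    [0, 0, 0],
    [0, 0, 0],
    [0, 0, 0],
    [0, 0, 0],
    [0, 0, 0],
  ],
  yaw=[0.1, 0.1, 0.1, 0.1, 0.1],
)

```text
time_s: 12.12
position: [0.6948, 0.0271, 0.1194]
tool_rot: [[0.986, 0.168, 0.003], [0.168, -0.986, -0.001], [0.002, 0.001, -1.0]]
ft_force: [2.0, 6.6, 2.5]
grip_width: 0.0157
gripper_force: 62.5
```

>>> jog_arm(
  hand=[0.0, 0.0, 0.0, 0.0, 0.0],
  travel=[
    [0, 0, 0],
    [0, 0, 0],
    [0, 0, 0],
    [0, 0, 0],
    [0, 0, 0],
  ],
  yaw=[0.1, 0.1, 0.1, 0.1, 0.1],
)

```text
time_s: 12.75
position: [0.6936, 0.0261, 0.1213]
tool_rot: [[0.786, 0.619, 0.0], [0.619, -0.786, -0.004], [-0.002, 0.004, -1.0]]
ft_force: [-30.7, 3.6, 35.9]
grip_width: 0.0166
gripper_force: 146.2
```

The tilt is wedging the bar, so I'll ease the fingers open and continue in wrench style.

>>> jog_arm(
  hand=[0.022, 0.024, 0.024, 0.024, 0.024],
  travel=[
    [0, 0, 0],
    [0, 0, 0],
    [0, 0, 0],
    [0, 0, 0],
    [0, 0, 0],
  ],
  yaw=[0, 0, 0, 0, 0],
)

```text
time_s: 13.38
position: [0.6944, 0.0264, 0.1188]
tool_rot: [[0.787, 0.617, 0.001], [0.617, -0.787, -0.001], [0.0, 0.001, -1.0]]
ft_force: [-2.3, -0.5, 6.1]
grip_width: 0.0241
gripper_force: 3.4
```

>>> jog_arm(
  hand=[0.025, 0.025, 0.025, 0.025, 0.025],
  travel=[
    [0, 0, 0],
    [0, 0, 0],
    [0, 0, 0],
    [0, 0, 0],
    [0, 0, 0],
  ],
  yaw=[0.08, 0.08, 0.08, 0.08, 0.08],
)

```text
time_s: 14.0
position: [0.695, 0.0256, 0.1191]
tool_rot: [[0.482, 0.876, 0.003], [0.876, -0.482, -0.002], [-0.001, 0.003, -1.0]]
ft_force: [-1.4, -4.2, 6.4]
grip_width: 0.0246
gripper_force: 29.3
```

```bash
python3 - <<'E'
from h import *
import cv2
s=env.observe();print(s['position'],s['ft_force'],s['grip_width'])
cv2.imwrite('pics/w3.png',env.get_image('wrist')[:,:,::-1])
E
```

```text
[0.69501292 0.02560732 0.11913747] [-1.40745164 -4.16961418  6.42288889] 0.02463021579914174
```

View pics/w3.png

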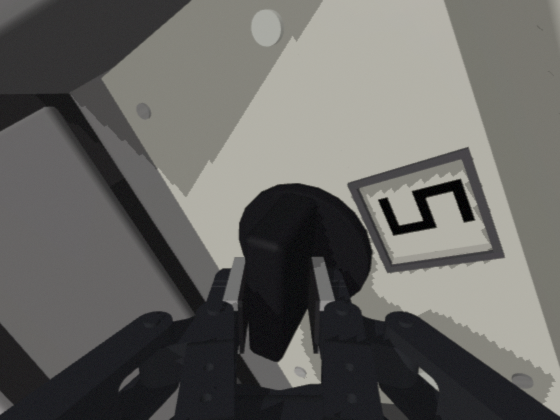

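The 5 is in the window, close to the middle: window centre ≈ (422,218), digit centre ≈ (427,210). I'll let go, rise, and check it rectified.

>>> jog_arm(
  hand=[0.04, 0.05, 0.05, 0.05, 0.05],
  travel=[
    [0, 0, 0],
    [0, 0, 0],
    [0, 0, 0.03],
    [0, 0, 0.04],
    [0, 0, 0.04],
  ],
  yaw=[0, 0, 0, 0, 0],
)

```text
time_s: 14.68
position: [0.6941, 0.0269, 0.229]
tool_rot: [[0.484, 0.875, -0.001], [0.875, -0.484, 0.0], [-0.0, -0.001, -1.0]]
ft_force: [-0.7, -1.0, -0.1]
grip_width: 0.0501
gripper_force: 0.0
```

>>> jog_arm(
  hand=[0.05, 0.05, 0.05, 0.05, 0.05],
  travel=[
    [0, 0, 0.02],
    [0, 0, 0],
    [0, 0, 0],
    [0, 0, 0],
    [0, 0, 0],
  ],
  yaw=[-0.16, -0.16, -0.16, -0.16, -0.16],
)

```text
time_s: 15.3
position: [0.6942, 0.0269, 0.2478]
tool_rot: [[0.966, 0.258, -0.001], [0.258, -0.966, 0.0], [-0.001, -0.0, -1.0]]
ft_force: [0.8, -0.2, 0.5]
grip_width: 0.0499
gripper_force: 0.0
```

```bash
cat > look.py <<'E'
from h import *
import cv2,sys
s=env.observe();c=wcam(s['position'],np.array(s['tool_rot']))
im=env.get_image('wrist')[:,:,::-1].copy()
k=np.array([.0794,-.0009,.0816])
# rectified panel: 7 px/mm; left = +y, up = up slope
def pt(u,v): return k+u*np.array([0,-1,0])+v*S
q=[(-.04,.10),(.04,.10),(.04,-.02),(-.04,-.02)]
src=proj(unit(U,[pt(*a) for a in q]),c).astype(np.float32)
H=cv2.getPerspectiveTransform(src,np.float32([[0,0],[400,0],[400,600],[0,600]]))
out=cv2.warpPerspective(im,H,(400,600),flags=cv2.INTER_CUBIC)
cv2.imwrite('pics/'+sys.argv[1],np.hstack([out[:400],cv2.resize(im,(400,300))[0:300].copy() if 0 else out[:400]*0])[:, :400])
print(c['position'],s['tool_rot'][0])
E
python3 look.py r1.png
```

```text
[0.77191058 0.04808446 0.37357028] [ 9.66275973e-01  2.57507575e-01 -7.70283901e-04]
```

View pics/r1.png

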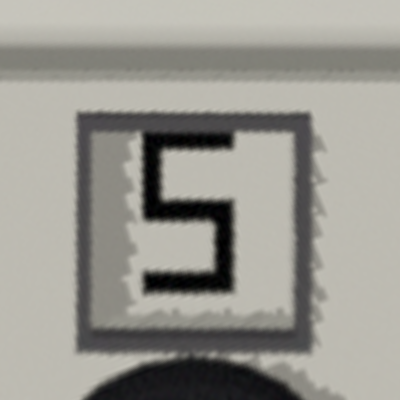

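The digit is centred within about 1 mm, mostly parallax, and upright. Now back to the flap bar.

>>> jog_arm(
  hand=[0.03, 0.03, 0.03, 0.03, 0.03],
  travel=[
    [-0.0213, 0.0008, 0],
    [-0.0213, 0.0008, 0],
    [-0.0213, 0.0008, 0],
    [-0.0213, 0.0008, 0],
    [-0.0213, 0.0008, 0],
  ],
  yaw=[0.127, 0.127, 0.127, 0.127, 0.127],
)

```text
time_s: 15.98
position: [0.587, 0.0309, 0.2481]
tool_rot: [[0.616, 0.788, -0.0], [0.788, -0.616, 0.0], [-0.0, -0.0, -1.0]]
ft_force: [-0.4, -1.2, -0.3]
grip_width: 0.0301
gripper_force: 0.0
```

>>> jog_arm(
  hand=[0.03, 0.03, 0.03, 0.03, 0.03],
  travel=[
    [-0.0213, 0.0008, 0],
    [-0.0213, 0.0008, 0],
    [-0.0213, 0.0008, 0],
    [-0.0213, 0.0008, 0],
    [-0.0213, 0.0008, 0],
  ],
  yaw=[0.127, 0.127, 0.127, 0.127, 0.127],
)

```text
time_s: 16.6
position: [0.4805, 0.0349, 0.2482]
tool_rot: [[0.028, 1.0, -0.0], [1.0, -0.028, 0.0], [0.0, -0.0, -1.0]]
ft_force: [0.3, -0.6, 0.1]
grip_width: 0.0297
gripper_force: 0.0
```

>>> jog_arm(
  hand=[0.03, 0.03, 0.03, 0.03, 0.03],
  travel=[
    [0, 0, -0.05],
    [0, 0, -0.05],
    [0, 0, -0.05],
    [0, 0, -0.02],
    [0, 0, -0.016],
  ],
  yaw=[0, 0, 0, 0, 0],
)

```text
time_s: 17.23
position: [0.481, 0.0349, 0.0611]
tool_rot: [[0.033, 0.999, -0.001], [0.999, -0.033, 0.0], [0.0, -0.001, -1.0]]
ft_force: [0.5, -0.4, 0.6]
grip_width: 0.0296
gripper_force: 0.0
```

>>> jog_arm(
  hand=[0.0, 0.0, 0.0, 0.0, 0.0],
  travel=[
    [0, 0, 0],
    [0, 0, 0],
    [0, 0, 0],
    [0, 0, 0],
    [0, 0, 0],
  ],
  yaw=[0, 0, 0, 0, 0],
  grip_force=25,
)

```text
time_s: 17.85
position: [0.4802, 0.0349, 0.0625]
tool_rot: [[0.034, 0.999, -0.002], [0.999, -0.034, 0.0], [0.0, -0.002, -1.0]]
ft_force: [-4.9, -0.9, -3.4]
grip_width: 0.0115
gripper_force: 24.9
```

>>> jog_arm(
  hand=[0.0, 0.0, 0.0, 0.0, 0.0],
  travel=[
    [0.0008, 0, 0.0082],
    [0.0013, 0, 0.0082],
    [0.0017, -0.0001, 0.0081],
    [0.0022, -0.0001, 0.008],
    [0.0026, -0.0001, 0.0079],
  ],
  yaw=[0, 0, 0, 0, 0],
)

```text
time_s: 18.48
position: [0.4888, 0.0346, 0.1035]
tool_rot: [[0.034, 0.999, -0.002], [0.999, -0.034, 0.0], [0.0, -0.002, -1.0]]
ft_force: [-6.4, -0.6, -2.0]
grip_width: 0.011
gripper_force: 24.4
```

>>> jog_arm(
  hand=[0.0, 0.0, 0.0, 0.0, 0.0],
  travel=[
    [0.0031, -0.0001, 0.0077],
    [0.0035, -0.0001, 0.0075],
    [0.0039, -0.0001, 0.0073],
    [0.0043, -0.0002, 0.0071],
    [0.0047, -0.0002, 0.0068],
  ],
  yaw=[0, 0, 0, 0, 0],
)

```text
time_s: 19.1
position: [0.5074, 0.0339, 0.14]
tool_rot: [[0.034, 0.999, -0.005], [0.999, -0.034, -0.0], [-0.0, -0.005, -1.0]]
ft_force: [-12.2, -1.4, 3.8]
grip_width: 0.0109
gripper_force: 24.5
```

>>> jog_arm(
  hand=[0.0, 0.0, 0.0, 0.0, 0.0],
  travel=[
    [0.0051, -0.0002, 0.0066],
    [0.0054, -0.0002, 0.0063],
    [0.0058, -0.0002, 0.0059],
    [0.0061, -0.0002, 0.0056],
    [0.0064, -0.0002, 0.0053],
  ],
  yaw=[0, 0, 0, 0, 0],
)

```text
time_s: 19.73
position: [0.5356, 0.0329, 0.1712]
tool_rot: [[0.034, 0.999, -0.005], [0.999, -0.034, -0.001], [-0.001, -0.005, -1.0]]
ft_force: [-20.1, -2.1, 17.1]
grip_width: 0.0108
gripper_force: 25.1
```

>>> jog_arm(
  hand=[0.0, 0.0, 0.0, 0.0, 0.0],
  travel=[
    [0.006, -0.0002, 0.006],
    [0.0065, -0.0002, 0.0055],
    [0.0069, -0.0003, 0.005],
    [0.0072, -0.0003, 0.0045],
    [0.0074, -0.0003, 0.0039],
  ],
  yaw=[0, 0, 0, 0, 0],
)

```text
time_s: 20.35
position: [0.5724, 0.0314, 0.1946]
tool_rot: [[0.035, 0.999, 0.0], [0.999, -0.035, -0.0], [-0.0, 0.0, -1.0]]
ft_force: [-3.7, -1.2, -0.8]
grip_width: 0.011
gripper_force: 24.3
```

>>> jog_arm(
  hand=[0.0, 0.0, 0.0, 0.0, 0.0],
  travel=[
    [0.0076, -0.0003, 0.0034],
    [0.0078, -0.0003, 0.003],
    [0.0079, -0.0003, 0.0025],
    [0.008, -0.0003, 0.002],
    [0.0081, -0.0003, 0.0015],
  ],
  yaw=[0, 0, 0, 0, 0],
)

```text
time_s: 20.98
position: [0.6121, 0.0299, 0.2062]
tool_rot: [[0.035, 0.999, -0.0], [0.999, -0.035, -0.0], [-0.0, -0.0, -1.0]]
ft_force: [-4.3, -1.8, 2.4]
grip_width: 0.011
gripper_force: 24.9
```

>>> jog_arm(
  hand=[0.0, 0.0, 0.0, 0.0, 0.0],
  travel=[
    [0.005, -0.0002, 0.0004],
    [0.005, -0.0002, 0.0002],
    [0.003, -0.0001, 0],
    [0.003, 0, 0],
    [0, 0, 0],
  ],
  yaw=[0, 0, 0, 0, 0],
)

```text
time_s: 21.6
position: [0.6276, 0.0294, 0.207]
tool_rot: [[0.035, 0.999, 0.0], [0.999, -0.035, -0.0], [-0.0, 0.0, -1.0]]
ft_force: [-4.1, -2.7, 4.9]
grip_width: 0.0106
gripper_force: 25.4
```

>>> jog_arm(
  hand=[0.0, 0.0, 0.0, 0.0, 0.0],
  travel=[
    [0.002, -0.0001, 0],
    [0.002, 0, 0],
    [0.002, 0, 0],
    [0, 0, 0],
    [0, 0, 0],
  ],
  yaw=[0, 0, 0, 0, 0],
)

```text
time_s: 22.22
position: [0.6282, 0.0294, 0.2069]
tool_rot: [[0.035, 0.999, -0.015], [0.999, -0.035, -0.001], [-0.001, -0.015, -1.0]]
ft_force: [-34.6, -4.0, 16.3]
grip_width: 0.0109
gripper_force: 27.4
```

The stop is felt at x ≈ 0.628, so the flap is shut. I'll ease off, open and rise.

>>> jog_arm(
  hand=[0.0, 0.0, 0.03, 0.03, 0.03],
  travel=[
    [-0.002, 0, 0],
    [-0.0015, 0, 0],
    [0, 0, 0],
    [0, 0, 0],
    [0, 0, 0.005],
  ],
  yaw=[0, 0, 0, 0, 0],
)

```text
time_s: 22.85
position: [0.6302, 0.0295, 0.2114]
tool_rot: [[0.035, 0.999, -0.0], [0.999, -0.035, 0.0], [0.0, -0.0, -1.0]]
ft_force: [-0.5, -0.1, 0.2]
grip_width: 0.0298
gripper_force: 0.0
```

>>> jog_arm(
  hand=[0.04, 0.04, 0.04, 0.04, 0.04],
  travel=[
    [0, 0, 0.03],
    [0, 0, 0.04],
    [0, 0, 0.03],
    [0, 0, 0],
    [0, 0, 0],
  ],
  yaw=[0, 0, 0, 0, 0],
)

```text
time_s: 23.48
position: [0.6299, 0.0295, 0.3107]
tool_rot: [[0.035, 0.999, -0.001], [0.999, -0.035, 0.0], [0.0, -0.001, -1.0]]
ft_force: [-0.4, -0.4, 0.3]
grip_width: 0.0396
gripper_force: 0.0
```

```bash
python3 - <<'E'
from h import *
import cv2
s=env.observe();print(s['position'],s['ft_force'])
cv2.imwrite('pics/w4.png',env.get_image('wrist')[:,:,::-1])
E
```

```text
[0.62991381 0.02945801 0.31068104] [-0.42663577 -0.35883309  0.3025631 ]
```

View pics/w4.png

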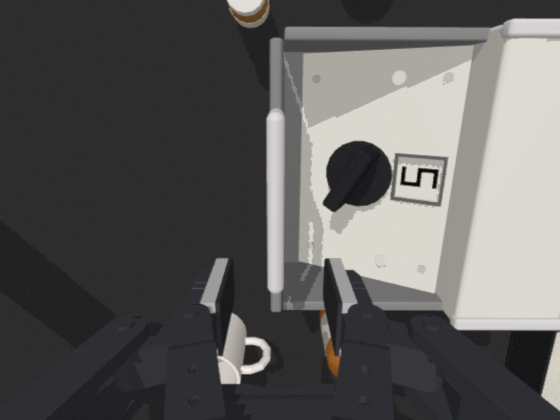

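The wrist view shows the flap shut (bar at column 276), the 5 centred in the window at (419,179), and the surroundings untouched. Handing in.

```bash
python3 -c "
from rig import env
print(env.close_job())"
```

```text
the job is handed in; nothing more can be done
None
```

The programme is set to 5: I pulled the flap down to its stop, turned the knob until 5 was centred in the window (within about 1 mm), let go, and pushed the flap up to its stop. I handed the job in at about 23.5 s without touching the items around the unit; the hand-in returned no verdict.

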